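# Find the concealed battery-door release on a face-down scale and open the door

### The arm

A 7-joint arm with a two-finger parallel gripper is mounted at the origin on a cart in front of the work surface, level with it; the furniture and walls round the work are solid. World frame = base frame: x ahead of the robot, y to its left, z up, the work surface at z = 0. Lengths are in m, angles in rad, forces in N, time in s.
With the tool pointing down it reaches from about 0.35 to 0.9 m from the base axis. Payload 8.1 kg.
Tool frame: the origin (TCP) lies at the very end of the fingers, on their centre line; the grasp point (between the pads) lies 19 mm behind it (arm.tcp_to_grasp is the z of the grasp point in the tool frame, in m); z points along the fingers, y is the line along which they close (so a half turn about z gives the same grasp; the last joint's range is limited). The gripper opens to 92 mm and grips with 3 to 60 N. Pads are 19 mm wide; open, the fingers measure 130 mm over their backs; the gripper's body (75 mm by 190 mm) begins 47 mm behind the grasp point.
Start: joints at [-1.206, 0.434, 0.025, 1.573, -0.012, 1.134, -0.075], TCP at [0.282, 0.558, 0.227] pointing down, gripper open.
Joint ranges: [-2.62, 2.62], [-0.44, 2.09], [-1.27, 1.32], [0.08, 2.57], [-1.32, 4.46], [0.12, 2], [-2.74, 2.74]. Speed limits (rad/s): [2.22, 2.22, 3.01, 3.01, 3.14, 3.14, 3.14].

### API

Orientations are given as a rotation vector (axis times angle).
In Python, from cell import readout, vision, sign_off, arm gives the robot as it stands. The module is installed in compiled form; this text tells all that it offers.
- The arm moves only by the shell command python3 -m creep 'ROWS' [FORCE]. ROWS is JSON, a list of rows, each a list of 5 numbers: the shift along the tool's x, y, z in units of 4 cm (1.0 is 4 cm), then the turn about the tool's z in units of 4 degrees (1.0 is 4 degrees), then the opening, from 0 (shut) to 1 (fully open). A call has 1 to 12 rows; each row shifts and turns the commanded pose from where the row before left it, along the tool's axes as they then stand; what a row does not reach is not made up. A row lasts 1/8 s, in which the tool goes at most 62.5 mm and 10.7 degrees, less where a joint would pass 70% of its speed; a pose out of reach is approached as far as the arm can. A call with a number of a shift or a turn outside -1 to 1 is refused whole. A call with a gripper value outside its range is refused whole. The fingers move at their own pace and stop on an object; FORCE is the grip in N (left out, the last holds). Time passes only in rows, so rows that do not move let the fingers close. It gives the time, the measured TCP pose, the force, the opening and the grip force at its end, in the units of the state.
- readout.observe(): the state, without advancing time (a new reading comes with each control period).
- vision.get_image(name): name is "side" or "top" or "wrist"; returns a dict with "pixels" (480x640x3 uint8, blue, green, red), "z_map" (480x640 float32, m along the optical axis (not along the pixel's ray), 0 where there is no reading), "camera_matrix" (3x3 intrinsics, pixels), "k1" (the pictures are not rectified: a ray, as slopes to the right and down, at radius r is drawn at 1 + k1 r^2 times it, then the intrinsics apply), "position" and "rotation" of the camera in the world. Camera axes: x right, y up, looking along -z (the intrinsics and any distortion apply to the point x, -y, -z); pixel columns grow to the right and rows downward; lengths in m; the calibration is good to about 2 mm. A picture is of the moment at which its call begins.
- sign_off(): hands the job in; it is judged then, once.
The state is a dict: "clock": time; "joints": joint angles; "dq": joint speeds; "joint_efforts": joint torques, N m; "position": TCP position; "ee_rot": TCP orientation; "force": force on the tool from outside, world axes, zero at the start; "ft_torque": the same for the moment, N m; "width": opening from 0.0 (shut) to 1.0 (fully open); "gripper_force": force on a finger pad.
Only numpy, scipy, OpenCV 4.12 (cv2) and the standard library are available. Lean on these libraries where they do the work, as an engineer would, in place of code of your own. Each camera call takes 0.05 s, during which the arm holds its last target. There are 200 camera calls.

### The job

The packing scale lies face down because its batteries are flat. With a closed fingertip feel gently over the three identical flush discs in front of its battery door for the one that gives, press that one in until the door springs up, then gently push the door over backwards until it lies fully open past upright and stays there. Only touch and push: do not pinch or lift anything, and leave the fresh battery pack, scissors, marker and gift box where they are.

Things in the scene. Friction and masses are not known exactly. Their poses are not given: they have to be found in the camera images.
- scale: light grey bench scale lying face down, fixed to the spot, 256 x 276 mm (its x, y); its flat underside panel faces up, 50 mm above the bench. Origin: centre of its outline at bench height; z up, x towards the door hinge (away from the robot, yawed by up to 0.3 rad), y along the row of discs. Four rubber feet stand 8 mm above the panel at x = +-104, y = +-114 mm, radius 14 mm
- disc_left (a point): centre of the top face, when unpressed, of the disc at scale x = -42, y = +70 mm. Three identical light grey discs, 44 mm across, lie in a row in front of the battery door, each 1 mm below the panel in a 46 mm hole (49 mm above the bench). Any one of the three may be the door release; the other two are rigid caps over screws. This point does not tell which
- disc_middle (a point): the same for the disc at scale x = -42, y = 0 mm
- disc_right (a point): the same for the disc at scale x = -42, y = -70 mm
- release (a joint): how far the release disc is pressed in: 0 at rest, 5.5 mm (0.0055) at its stop. It goes straight down on a spring: starts to give at 1.5 N, takes about 5 N to the stop, comes back up when let go. From about 3.5 mm in, the latch lets the door go. The screw caps do not move at all
- battery_door (a joint): opening angle of the battery door, rad: 0 shut and latched, pi/2 upright, 1.95 at its stop, leaning back over the far side of the scale. Once released, its damped spring raises it within about a second to between 0.7 and 1.0, where it stops. From there it turns stiffly and stays at any angle it is pushed to; about 1 to 3 N at the free edge moves it
- door_edge (a point): middle of the free edge of the battery door (the edge near the discs), on its outer face; moves with the door, 69.5 mm from the hinge line. The door is a light grey flap 68 mm (scale x) by 119 mm (scale y), 4 mm thick, flush in the panel when shut, centred on scale y = 0. It has no handle; pushing the raised free edge towards the hinge turns it over
- door_hinge (a point): middle of the hinge line of the battery door (its far edge), at panel height, 50 mm above the bench, at scale x = +75 mm; the line runs along the scale's y
- cell_pack: loose pack of four blue and brass round batteries on a card, 62 x 118 x 28 mm, lying to the right of the scale; origin at the centre of its underside
- scissors: loose red-handled scissors, 87 x 199 x 9 mm, flat on the bench farther right; origin at the centre of the underside
- marker: loose black and white marker pen, 17 x 135 x 16 mm, lying on the bench on the robot's side of the scale; origin at the centre of its underside
- gift_box: loose closed kraft gift box with a window showing gingerbread, 234 x 144 x 62 mm, standing to the left of the scale; origin at the centre of its underside

How it is judged:
On the way:
1. the release disc is pressed in until the latch lets the door go (value of joint release above 0.0025 m and value of joint battery_door above 0.1 rad), for 0.02 s.
At the end, for the whole second after the job is handed in: the battery door stands still, open past upright at more than 1.65 rad; the release disc is let go (less than 1 mm in); the battery pack, scissors, marker and gift box are within 15 mm of where they were (value of joint battery_door above 1.65 rad and velocity of joint battery_door between -0.05 and 0.05 rad/s and value of joint release below 0.001 m and distance of each of cell_pack, scissors, marker, gift_box from where it was at the start of the episode below 0.015 m); the robot touches nothing.
It fails at once if the robot presses on something with more than 45 N (contact force between any of the arm, the fingers and anything else above 45 N).
It fails at once if the battery door is pinched or forced (more than 30 N between fingers and door) (contact force between the fingers and battery_door above 30 N).
It fails at once if a bystander is pushed away or lifted (distance of any of cell_pack, scissors, marker, gift_box from where it was at the start of the episode above 0.03 m).
It also fails if it takes over 58 s, if anything falls off the work surface, if the arm or the gripper's body presses on something with over 40 N, if the wrist force passes 120 N, or if a joint passes its speed limit or range.

## Working session

There is one attempt and no reset: what is moved stays moved. The work goes in short steps, Python scripts to look and compute and a shell command to move; the robot and the scene stay as the last step left them, time stands still between calls to the robot, and variables do not carry over. Pictures are saved under pics/ and viewed, at most 10 in all, crops included, and the job is handed in when it is done.

```bash
mkdir -p pics; cat > h.py <<'E'
import numpy as np, cv2
from cell import readout, vision
from scipy.spatial.transform import Rotation as R
def grab(n,f):
    d=vision.get_image(n); cv2.imwrite('pics/'+f+'.png',d['pixels']); np.savez('pics/'+f+'.npz',**d); return d
def world(d,u,v,z=None):
    K=d['camera_matrix']; p=np.array([(u-K[0,2])/K[0,0],(v-K[1,2])/K[1,1]]); s=p.copy()
    for _ in range(20): s=p/(1+d['k1']*(s@s))
    ray=np.asarray(d['rotation'])@np.array([s[0],-s[1],-1]); o=np.asarray(d['position'])
    if z is None: return o+ray*float(d['z_map'][int(v),int(u)])
    return o+ray*(z-o[2])/ray[2]
E
python3 - <<'E'
from h import *
grab('top','top0'); s=readout.observe(); print({k:np.round(v,3) for k,v in s.items()}); print(R.from_rotvec(s['ee_rot']).as_matrix().round(3))
E
```

```text
{'clock': np.float64(0.05), 'joints': array([-1.206,  0.435,  0.025,  1.574, -0.012,  1.134, -0.075]), 'dq': array([ 0.   , -0.   ,  0.001, -0.   , -0.001, -0.001, -0.001]), 'joint_efforts': array([ 3.0000e-03, -6.6977e+01,  9.8800e-01, -3.1549e+01, -6.1000e-02,
        3.7000e-02,  0.0000e+00]), 'position': array([0.282, 0.557, 0.226]), 'ee_rot': array([-7.280e-01, -3.056e+00,  2.000e-03]), 'force': array([-1.053, -0.513,  0.097]), 'ft_torque': array([ 0.032, -0.019, -0.008]), 'gripper_force': np.float64(0.0), 'width': np.float64(0.998)}
[[-0.893  0.451 -0.001]
 [ 0.451  0.893 -0.001]
 [-0.    -0.002 -1.   ]]
```

View pics/top0.png

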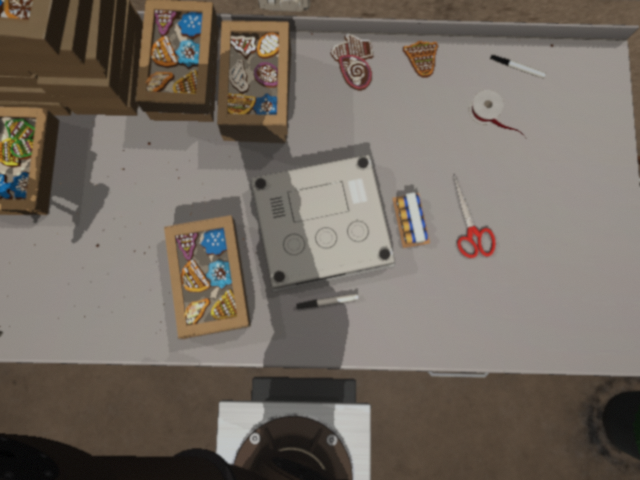

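The scale is upright in the view: feet at (261,183), (363,162), (384,254), (280,276), discs at (293,244), (326,238), (358,231), and the door just above them.

```bash
cat > fit.py <<'E'
from h import *
d=dict(np.load('pics/top0.npz'))
px=[(261,183),(363,162),(384,254),(280,276),(293.5,244),(326,238),(358,231)]
loc=np.array([(104,114),(104,-114),(-104,-114),(-104,114),(-42,70),(-42,0),(-42,-70)])/1000
w=np.array([world(d,*p,.058 if i<4 else .049)[:2] for i,p in enumerate(px)])
a=loc-loc.mean(0); b=w-w.mean(0); th=np.angle(np.sum(np.conj(a@[1,1j])*(b@[1,1j])))
M=np.array([[np.cos(th),-np.sin(th)],[np.sin(th),np.cos(th)]]); o=w.mean(0)-M@loc.mean(0)
print('yaw',th,'origin',o,'res mm',((w-o-loc@M.T)*1000).round(1).tolist())
for n,l in dict(L=(-.042,.07),M=(-.042,0),R=(-.042,-.07),edge=(.0055,0),hinge=(.075,0)).items(): print(n,(o+M@l).round(4))
np.savez('pose.npz',M=M,o=o,th=th)
E
python3 fit.py
```

```text
Traceback (most recent call last):
  File "fit.py", line 5, in <module>
    w=np.array([world(d,*p,.058 if i<4 else .049)[:2] for i,p in enumerate(px)])
                ~~~~~^^^^^^^^^^^^^^^^^^^^^^^^^^^^
  File "h.py", line 11, in world
    return o+ray*(z-o[2])/ray[2]
                          ~~~^^^
IndexError: invalid index to scalar variable.
```

```bash
python3 -c "
import numpy as np
d=np.load('pics/top0.npz');print(d['rotation'],d['position'],d['k1'])"
sed -i "s/np.asarray(d\['rotation'\])@/R.from_rotvec(d['rotation']).as_matrix()@/" h.py; python3 fit.py
```

```text
[ 0.14076124 -0.16534899 -1.54035901] [ 0.24968301 -0.04849477  1.23197226] 0.019658217919869245
yaw 0.23519087631531088 origin [ 0.53420411 -0.04867456] res mm [[-0.6, -1.3], [0.4, 0.3], [-0.2, 1.9], [0.4, -1.9], [0.6, 1.1], [-0.8, 0.1], [0.1, -0.2]]
L [0.477  0.0096]
M [ 0.4934 -0.0585]
R [ 0.5097 -0.1265]
edge [ 0.5396 -0.0474]
hinge [ 0.6071 -0.0312]
```

```bash
python3 -m creep '[[0,0,0,-1,0],[0,0,0,-1,0],[0,0,0,-1,0],[0,0,0,-1,0],[0,0,0,-1,0],[0,0,0,-1,0],[0,0,0,-1,0],[0,0,0,-1,0],[0,0,0,-1,0],[0,0,0,-1,0]]' 10
cat > rel.py <<'E'
import sys
from h import *
p=np.load('pose.npz'); M,o=p['M'],p['o']; s=readout.observe(); T=R.from_rotvec(s['ee_rot']).as_matrix()
l=M.T@(np.array(s['position'])[:2]-o)
print('clock %.2f'%s['clock'],'tip in scale mm',(l*1000).round(1),'z mm %.1f'%(s['position'][2]*1000),'F',np.round(s['force'],1),'yaw err deg %.1f'%np.degrees((np.arctan2(T[1,0],T[0,0])-p['th'])%(2*np.pi)-np.pi))
if len(sys.argv)>3:
    t=np.array([float(a) for a in sys.argv[1:4]])/1000
    w=np.r_[o+M@t[:2],t[2]]; print('units',(T.T@(w-s['position'])/.04).round(2))
E
python3 rel.py -42 70 90
```

```text
clock: 1.3
position: [0.2817, 0.5575, 0.2261]
ee_rot: [0.364, -3.12, 0.002]
force: [-0.2, -0.8, -0.2]
width: 0.011
gripper_force: 0.0
clock 1.30 tip in scale mm [-104.3  648.3] z mm 226.1 F [-0.2 -0.8 -0.2] yaw err deg -0.2
units [ -1.6  -14.45   3.42]
```

```bash
python3 -m creep '[[0,-0.8,0,0,0],[-0.2,-1,0,0,0],[-0.2,-1,0,0,0],[-0.2,-1,0,0,0],[-0.2,-1,0,0,0],[-0.2,-1,0,0,0],[-0.2,-1,0,0,0],[-0.2,-1,0,0,0],[-0.2,-1,0,0,0],[0,-1,0.2,0,0],[0,-1,0.3,0,0],[0,-1,0.3,0,0]]'; python3 -m creep '[[0,-1,0.4,0,0],[0,-1,0.6,0,0],[0,-0.65,0.8,0,0],[0,0,0.5,0,0],[0,0,0,0,0]]'
python3 - <<'E'
from h import *
grab('wrist','w0')
E
python3 rel.py -42 70 60
```

```text
clock: 2.8
position: [0.4518, 0.1115, 0.1942]
ee_rot: [0.361, -3.12, 0.0]
force: [0.4, -0.2, 0.4]
width: 0.007
gripper_force: 0.0
clock: 3.42
position: [0.4747, 0.0093, 0.1014]
ee_rot: [0.359, -3.117, 0.0]
force: [-0.1, 0.5, 0.2]
width: 0.001
gripper_force: 0.0
clock 3.48 tip in scale mm [-43.5  70.5] z mm 102.4 F [0.1 0.6 0.3] yaw err deg -0.3
units [-0.04 -0.01  1.06]
```

View pics/w0.png

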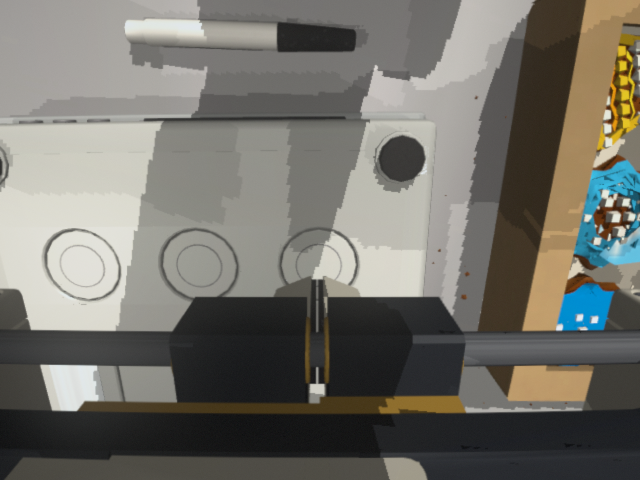

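The wrist view shows the discs at (319,262), (200,264), (82,265), with the shut, tapered fingertip over the left disc. I'll check their positions from this view.

```bash
python3 - <<'E'
from h import *
d=dict(np.load('pics/w0.npz')); p=np.load('pose.npz')
for q in [(319,262),(200,264),(82,265)]: print((p['M'].T@(world(d,*q,.050)[:2]-p['o'])*1000).round(1))
d['rotation']
print(world(d,60,180),world(d,380,240),world(d,319,262))
E
```

```text
[-42.4  71.6]
[-41.4   2.2]
[-40.8 -68.2]
[ 0.4624786  -0.14022975  0.04896264] [0.45497902 0.0416687  0.05106072] [0.47640319 0.01114649 0.04972982]
```

```bash
python3 -m creep '[[-0.02,0,0.4,0,0],[-0.02,0,0.4,0,0],[0,0,0.2,0,0],[0,0,0.1,0,0],[0,0,0,0,0]]';python3 rel.py -42 70 49
```

```text
clock: 4.1
position: [0.4778, 0.0102, 0.059]
ee_rot: [-0.361, 3.12, 0.0]
force: [-0.4, -0.2, 0.1]
width: 0.002
gripper_force: 0.0
clock 4.10 tip in scale mm [-41.1  70.4] z mm 59.0 F [-0.4 -0.2  0.1] yaw err deg -0.3
units [ 0.02 -0.01  0.25]
```

```bash
python3 -m creep '[[0,0.02,0.15,0,0],[0,0,0.05,0,0],[0,0,0,0,0]]';python3 rel.py; python3 -m creep '[[0,0,0.025,0,0],[0,0,0,0,0]]'; python3 -m creep '[[0,0,0.025,0,0],[0,0,0,0,0]]'
```

```text
clock: 4.47
position: [0.4773, 0.0108, 0.0506]
ee_rot: [0.361, -3.12, -0.0]
force: [0.1, -0.1, 0.3]
width: 0.007
gripper_force: 0.0
clock 4.47 tip in scale mm [-41.5  71.1] z mm 50.6 F [ 0.1 -0.1  0.3] yaw err deg -0.3
clock: 4.72
position: [0.4775, 0.0109, 0.0498]
ee_rot: [-0.361, 3.121, 0.0]
force: [-0.0, -0.3, -0.2]
width: 0.005
gripper_force: 0.0
clock: 4.97
position: [0.4775, 0.0108, 0.0488]
ee_rot: [-0.361, 3.121, 0.0]
force: [0.1, -0.4, 2.4]
width: 0.001
gripper_force: 0.8
```

```bash
python3 -m creep '[[0,0,0.025,0,0],[0,0,0,0,0]]'; python3 -m creep '[[0,0,0.025,0,0],[0,0,0,0,0]]'
```

```text
clock: 5.22
position: [0.4776, 0.0108, 0.0478]
ee_rot: [-0.361, 3.121, -0.0]
force: [-0.6, -0.5, 2.9]
width: 0.004
gripper_force: 1.2
clock: 5.48
position: [0.4775, 0.0109, 0.0467]
ee_rot: [-0.361, 3.121, 0.0]
force: [0.2, -0.1, 4.2]
width: 0.007
gripper_force: 1.4
```

This one gives (springy, about 0.7 N/mm). I'll press further in.

```bash
python3 -m creep '[[0,0,0.025,0,0],[0,0,0.02,0,0],[0,0,0.015,0,0],[0,0,0,0,0],[0,0,0,0,0]]'; python3 - <<'E'
from h import *
grab('side','s1')
E
```

```text
clock: 6.1
position: [0.4775, 0.0109, 0.0444]
ee_rot: [-0.361, 3.121, 0.0]
force: [0.4, -0.4, 4.2]
width: 0.005
gripper_force: 1.8
```

View pics/s1.png

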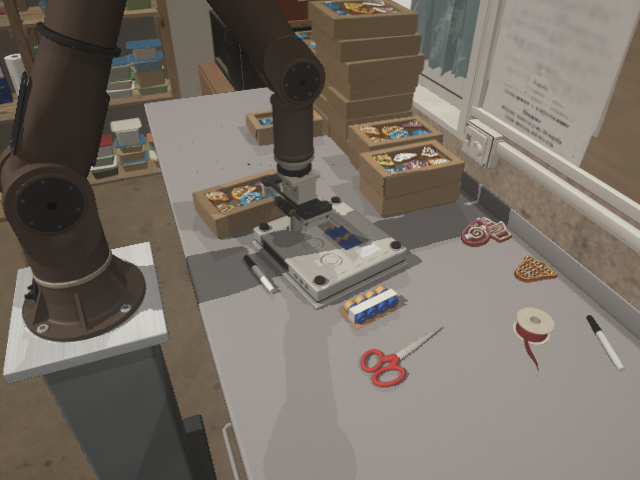

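The side view shows the door up, with the batteries visible in the bay at about (340,238). Next I'll lift off, centre on the door and check its angle.

```bash
python3 -m creep '[[0,0,-0.3,0,0],[0,0,-0.5,0,0],[0,0,-0.5,0,0],[0,-0.4,0,0,0],[0,-0.7,0,0,0],[0,-0.6,0,0,0],[0,0,0,0,0],[0,0,0,0,0]]'; python3 rel.py 0 0 95; python3 - <<'E'
from h import *
d=grab('side','s2'); cv2.imwrite('pics/s2c.png',cv2.resize(d['pixels'][150:310,220:430],None,fx=3.6,fy=3.6,interpolation=cv2.INTER_CUBIC))
p=np.load('pose.npz')
v,u=np.mgrid[180:290,250:420]; P=[]
for a,b in zip(u.ravel(),v.ravel()):
    w=world(d,a,b); l=p['M'].T@(w[:2]-p['o'])
    if .005<l[0]<.12 and abs(l[1])<.055 and .055<w[2]<.13: P.append([l[0],l[1],w[2]])
P=np.array(P)*1000; print(len(P))
for lo in range(55,125,8):
    q=P[(P[:,2]>=lo)&(P[:,2]<lo+8)]
    if len(q): print(lo,len(q),np.percentile(q[:,0],[5,50,95]).round(1),np.percentile(q[:,1],[5,95]).round(1))
E
```

```text
clock: 7.15
position: [0.4925, -0.0553, 0.0959]
ee_rot: [0.36, -3.12, -0.001]
force: [-0.4, -0.2, 0.6]
width: 0.008
gripper_force: 0.0
clock 7.15 tip in scale mm [-42.2   3.2] z mm 95.9 F [-0.4 -0.2  0.6] yaw err deg -0.3
units [-1.05 -0.08  0.02]
75
55 7 [56.8 59.6 62.4] [-39.6   3.2]
63 6 [51.4 53.5 57.1] [-48.2   1.3]
71 10 [43.3 47.4 50.9] [-42.7   0.3]
79 4 [39.1 39.5 40.4] [-45. -16.]
87 21 [23.5 28.8 34.3] [-41.8  -7.5]
95 27 [28.7 30.4 32.7] [-52.1 -17.7]
```

View pics/s2c.png

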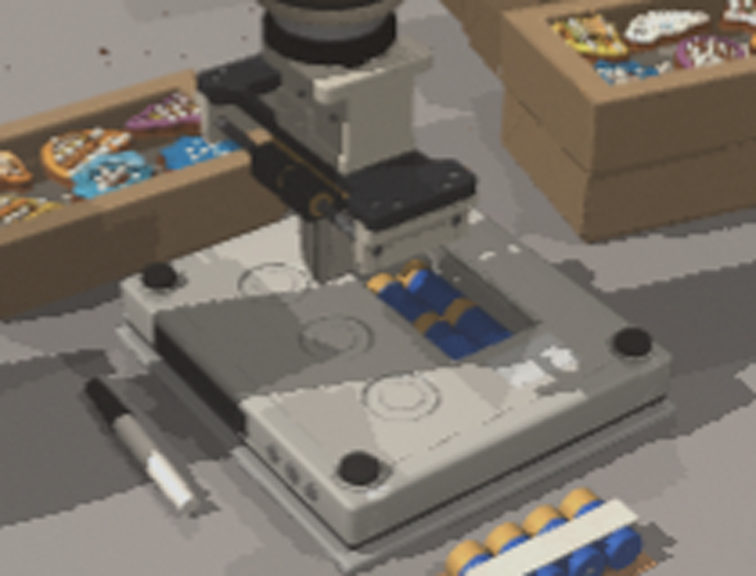

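Depth puts the free edge at about x=29, z=98 mm, so the door is near 0.8 rad. I'll lower the tip to z≈85 mm and push gently toward the hinge.

```bash
python3 -m creep '[[0,-0.05,0.15,0,0],[0,0,0.12,0,0],[-0.4,0,0,0,0],[-0.4,0,0,0,0],[-0.3,0,0,0,0],[-0.15,0,0,0,0],[-0.12,0,0,0,0],[-0.12,0,0,0,0],[-0.12,0,0,0,0]]'; python3 rel.py 70 0 85
```

```text
clock: 8.32
position: [0.556, -0.0428, 0.0855]
ee_rot: [0.36, -3.12, 0.0]
force: [-2.2, -1.1, 1.0]
width: 0.004
gripper_force: 0.9
clock 8.32 tip in scale mm [22.5  0.7] z mm 85.5 F [-2.2 -1.1  1. ] yaw err deg -0.3
units [-1.19 -0.01  0.01]
```

Contact at about 2.4 N, so I'll continue.

```bash
python3 -m creep '[[-0.1,0,0,0,0],[-0.1,0,0,0,0],[-0.1,0,0,0,0],[-0.1,0,0,0,0],[-0.1,0,0,0,0]]'; python3 -m creep '[[-0.1,0,0,0,0],[-0.1,0,0,0,0],[-0.1,0,0,0,0],[-0.1,0,0,0,0]]'; python3 rel.py 70 0 85
```

```text
clock: 8.95
position: [0.5759, -0.038, 0.0855]
ee_rot: [-0.361, 3.121, 0.0]
force: [-1.4, 0.3, 0.7]
width: 0.004
gripper_force: 0.6
clock: 9.45
position: [0.5914, -0.0343, 0.0855]
ee_rot: [0.361, -3.121, -0.0]
force: [-0.5, -0.7, 0.5]
width: 0.005
gripper_force: 0.7
clock 9.45 tip in scale mm [59.   0.6] z mm 85.5 F [-0.5 -0.7  0.5] yaw err deg -0.3
units [-0.28 -0.01  0.01]
```

```bash
python3 -m creep '[[-0.1,0,0,0,0],[-0.08,0,0,0,0],[0,0,0,0,0]]'; python3 rel.py 72 0 85;  python3 - <<'E'
from h import *
d=grab('side','s3'); cv2.imwrite('pics/s3c.png',cv2.resize(d['pixels'][150:310,220:430],None,fx=3.6,fy=3.6,interpolation=cv2.INTER_CUBIC))
E
```

```text
clock: 9.82
position: [0.5986, -0.0326, 0.0855]
ee_rot: [-0.361, 3.12, 0.0]
force: [-0.8, 0.3, 0.5]
width: 0.004
gripper_force: 0.0
clock 9.82 tip in scale mm [66.4  0.6] z mm 85.5 F [-0.8  0.3  0.5] yaw err deg -0.3
units [-0.14 -0.01  0.01]
```

View pics/s3c.png

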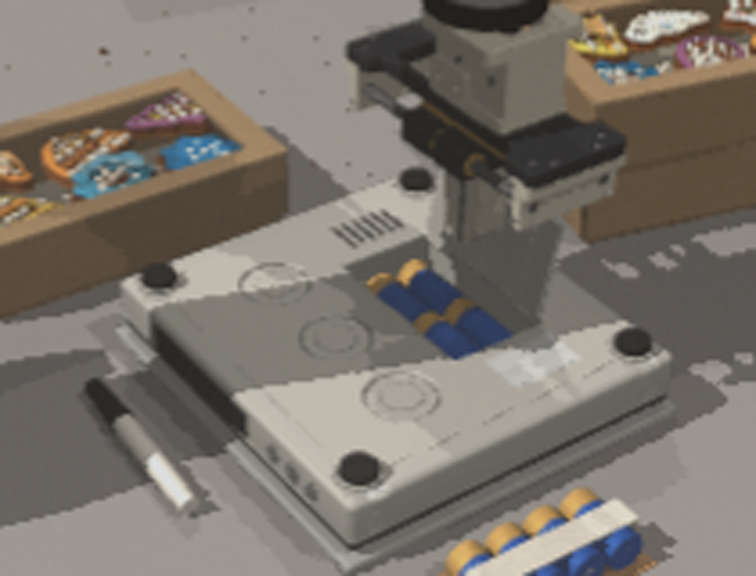

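The picture shows the door about upright, from (450,260) to (550,310), with the finger on it. I'll push on in small steps.

```bash
python3 -m creep '[[-0.06,0,0,0,0],[-0.06,0,0,0,0],[-0.05,0,0,0,0],[0,0,0,0,0]]'; python3 -m creep '[[-0.05,0,0,0,0],[-0.03,0,0,0,0],[0,0,0,0,0]]'; python3 rel.py; python3 - <<'E'
from h import *
d=grab('side','s4'); p=np.load('pose.npz'); P=[]
for b in range(180,290):
  for a in range(250,420):
    w=world(d,a,b); l=p['M'].T@(w[:2]-p['o'])
    if .055<l[0]<.125 and -.06<l[1]<-.022 and .056<w[2]<.125: P.append([l[0],w[2]])
P=np.array(P)*1000
for lo in range(56,125,8):
    q=P[(P[:,1]>=lo)&(P[:,1]<lo+8)]
    if len(q): print(lo,len(q),np.percentile(q[:,0],[5,50,95]).round(1))
E
```

```text
clock: 10.38
position: [0.6049, -0.0311, 0.0854]
ee_rot: [0.361, -3.121, -0.0]
force: [-0.4, -0.1, -0.3]
width: 0.0
gripper_force: 0.4
clock: 10.75
position: [0.6076, -0.0305, 0.0854]
ee_rot: [0.361, -3.12, -0.0]
force: [-2.7, 0.0, -0.8]
width: 0.004
gripper_force: 1.0
clock 10.75 tip in scale mm [75.6  0.6] z mm 85.4 F [-2.7  0.  -0.8] yaw err deg -0.3
56 47 [73.4 76.5 80.1]
64 43 [76.2 79.  81.9]
72 46 [80.1 82.6 85.4]
80 49 [81.8 86.  88.6]
88 44 [85.5 88.8 91.9]
96 37 [88.6 91.6 94.8]
104 30 [90.3 95.4 99. ]
112 6 [94.8 96.8 99.7]
```

The fitted slope gives the door at about 1.93 rad, well past 1.65. I'll back away and check.

```bash
python3 -m creep '[[0.1,0,0,0,0],[0.4,0,0,0,0],[0.6,0,0,0,0],[0.6,0,-0.2,0,0],[0.6,0,-0.6,0,0],[0,0,-0.8,0,0],[0,0,-0.8,0,0],[0,0,0,0,0],[0,0,0,0,0],[0,0,0,0,0]]'; python3 - <<'E'
from h import *
d=grab('side','s5'); cv2.imwrite('pics/s5c.png',cv2.resize(d['pixels'][130:410,180:480],None,fx=2.1,fy=2.1,interpolation=cv2.INTER_CUBIC)); p=np.load('pose.npz'); P=[]
for b in range(180,290):
  for a in range(250,420):
    w=world(d,a,b); l=p['M'].T@(w[:2]-p['o'])
    if .055<l[0]<.125 and -.06<l[1]<.05 and .056<w[2]<.113: P.append([l[0],w[2]])
P=np.array(P); k=np.polyfit(P[:,1],P[:,0],1); print(len(P),'angle',np.pi/2+np.arctan(k[0]))
E
```

```text
clock: 12.05
position: [0.5179, -0.0514, 0.1807]
ee_rot: [0.361, -3.119, -0.0]
force: [-0.6, 0.3, -1.0]
width: 0.004
gripper_force: 0.0
848 angle 1.9122204687117952
```

View pics/s5c.png

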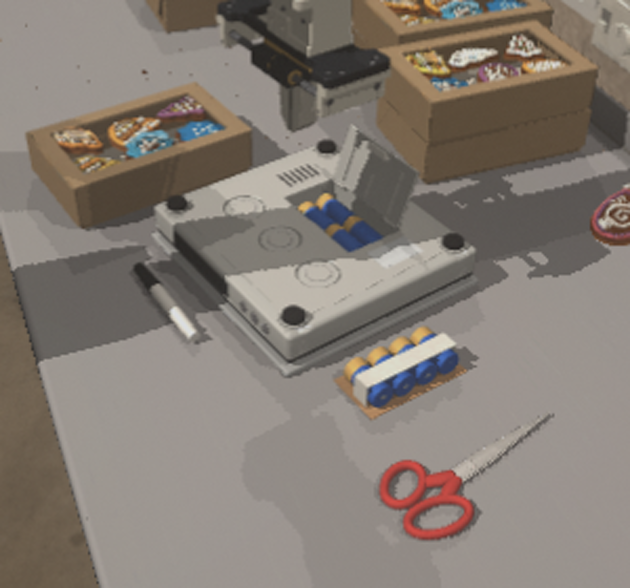

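The door stands open, leaning back at (375,175). The robot is clear and the loose items look undisturbed.

```bash
python3 -c "
from cell import sign_off
print(sign_off())"
```

```text
the job is handed in; nothing more can be done
None
```

I handed the job in at about 12 s on the clock: the left disc was the release, the door stayed at about 1.91 rad after I backed off, no force reading passed about 5 N, and the loose items looked undisturbed; the hand-in returned no verdict.

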